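Lever the guard flap open and hold the recessed interlock reset

TASK

The laser's interlock controller (the dark, aluminium-fronted box bolted to the table) has tripped and wants a long reset. Take the yellow-handled screwdriver, lever the snapped-shut orange guard flap on its front open with the blade (keep the gripper itself off the flap) and swing it well open, about square to the panel or further; then reach the blade straight into the hole behind it and push the recessed blue button fully down. Hold it down for at least two seconds and finish while still gripping the screwdriver and holding the button down, with the flap still open; leave the other things on the table where they are.

Things in the scene. Friction and masses are not known exactly. Their poses are not given: they have to be found in the camera images.
- controller: Interlock controller, dark case with aluminium front panel, 110 deep (x) x 140 wide (y) x 84 mm tall, bolted down, fixed. Origin: centre of its underside, on the table; x points from front panel to back, y to its left seen from the front, z up. Flat front panel at x = -55 mm, bare from the flap to the right (-y) cheek; key switch and lamps left of the flap. Feet stick out 22 mm at both sides.
- panel_corner (a point): Front corner of the controller's right cheek at the height of the well, a firm pivot for the shank; controller frame (-59, -70, 46) mm. The two dark side cheeks (6 mm wide, y = -70 to -64 and 64 to 70 mm) stand 4 mm proud of the panel.
- well_mouth (a point): Centre of the mouth of the round hole in the front panel, behind the flap: 14 mm across with a small chamfer, straight, level, running along the controller's +x; the button's face lies 18 mm inside. Controller frame (-55, -12, 46) mm, on the panel's plane.
- flap_hinge (a point): Point on the vertical hinge pin of the orange flap, at the well's height; controller frame (-61, 16, 46) mm. The flap is 44 mm tall (z 24 to 68 mm) and 4 mm thick; shut, its flat part lies 2 to 6 mm in front of the panel from the hinge to 53 mm right (-y) of it, and the last 20 mm are bent out from the panel by 30 degrees as a pry edge.
- pry_edge (a point): Middle of the outer end of the flap's pry edge, moves with it; shut, at controller frame (-70.5, -56.5, 46) mm. Behind it a wedge-shaped gap opens to the right: 2 mm at its root, 13 mm at its end. A blade slid in from the right, handle about 18 degrees off the panel, goes behind it; swinging the handle back past the right cheek moves the blade outward and springs the flap.
- flap (a joint): Opening angle of the flap, rad: 0 shut, 2.0 fully open; its right edge swings out toward the robot, then to the left. A spring catch holds it shut: it takes about 6 N at the pry edge and lets go before 0.1 rad (clear of it from 0.15 rad). After that the hinge is slightly stiff and the flap stays where it is left.
- reset_button (a joint): Travel of the blue button (12 mm across), m: 0 out, 0.006 fully down, along the controller's +x. It springs back; the push needed grows from 1.5 N at the start to 4 N at the bottom.
- button_face (a point): Centre of the button's front face, 18 mm behind the well's mouth when out; moves with the button.
- screwdriver: Flat-blade screwdriver, yellow handle, 182 mm long, about 0.08 kg, lying with its blade roughly to the robot's left. Origin under its middle, on the table; y points from the blade to the handle's end; z up as it lies; its axis is 12.5 mm above the origin. Handle y = 6 to 91 mm, about 25 mm thick; shank 6 mm diameter from y = -79 to 6 mm; blade 6 mm wide (x), 2 mm thick (z), tip at y = -91 mm.
- driver_tip (a point): Middle of the end of the screwdriver's blade, on its axis.
- driver_grip (a point): Point on the screwdriver's axis in the front half of the handle, 126 mm behind the tip: a good place to grip, fingers closing across the handle.
- screw_tin: Bystander: white round screw tin, 66 mm across, 31 mm tall; origin at the centre of its underside.
- brass_weight: Bystander: small brass weight with a knob, 28 mm across, 47 mm tall; origin at the centre of its underside.
- pliers: Bystander: pliers with blue handles lying flat, 50 x 144 x 10 mm; origin at the centre of its underside.
- hex_key_5: Bystander: black hex key lying flat, 38 x 90 x 9 mm; origin at the centre of its underside.
- iris: Bystander: black iris ring with a short lever lying flat, 36 x 52 x 8 mm; origin at the centre of its underside.

How it is judged:
On the way, in this order (a step that is already met when the one before it is completed fails the run):
1. the screwdriver is picked up (height (world z) of driver_grip above 0.03 m and contact force between the fingers and screwdriver above 2 N), for 0.2 s.
2. the flap is levered open, to 1.3 rad (75 degrees) or more (value of joint flap above 1.3 rad), for 0.2 s.
3. the blade holds the button down for two seconds (value of joint reset_button above 0.0045 m and contact force between screwdriver and reset_button above 2 N), for 2 s.
At the end, for the whole second after the job is handed in: The blue button is at least 4.5 mm down (of 6 mm), pressed by the screwdriver's blade with more than 2 N; the gripper's fingers hold the screwdriver, its handle clear of the table; the flap stands at least 1.2 rad open (all of step 1 and all of step 3 and value of joint flap above 1.2 rad); the arm keeps its last pose, push and grip.
It fails at once if the gripper or arm pushes on the flap (contact force between any of the fingers, the arm and flap above 1 N).
It fails at once if another thing on the table is shifted by more than 3 cm (distance of any of screw_tin, brass_weight, pliers, hex_key_5, iris from where it was at the start of the episode above 0.03 m).
It also fails if it takes over 66 s, if anything falls off the work surface, if the arm or the gripper's body presses on something with over 40 N, if the wrist force passes 120 N, or if a joint passes its speed limit or range.

ROBOT

A 6-joint arm with a two-finger parallel gripper is mounted at the origin on a cart in front of the work surface, level with it; the furniture and walls round the work are solid. World frame = base frame: x ahead of the robot, y to its left, z up, the work surface at z = 0. Lengths are in m, angles in rad, forces in N, time in s.
With the tool pointing down it reaches from about 0.25 to 0.725 m from the base axis. Payload 4 kg.
Tool frame: the origin (TCP) lies on the centre line of the jaws, within the pads' length; the fingertips stand ahead of it and the grasp point (between the pads) lies 11 mm behind it (bot.tip_extent is the z of the fingertips in the tool frame, in m); z points along the fingers, y is the direction in which the jaws open and shut (so a half turn about z gives the same grasp; the last joint's range is limited). The gripper opens to 85 mm and grips with 20 to 120 N. Pads are 22 mm wide; open, the fingers measure 114 mm over their backs; the gripper's body (76 mm by 85 mm) begins 54 mm behind the grasp point. The pads swing forward as they close: fully open they stand 13 mm farther back than shut.
Start: joints at [1.234, 0.241, 0.005, 1.335, 0, 1.571], TCP at [0.165, 0.472, 0.217] pointing down, gripper open.
Joint ranges: [-2.72, 2.72], [-1.05, 1.87], [-1.09, 1.28], [-1.99, 2.15], [-1.42, 1.44], [-3.14, 3.14]. Speed limits (rad/s): [2.79, 2.79, 3.14, 3.14, 3.14, 3.14].

INTERFACE

Orientations are given as a unit quaternion [x, y, z, w].
In Python, from workcell import bot gives the robot as it stands.
- The arm moves only by the shell command python3 -m jog 'ROWS'. ROWS is JSON, a list that holds one entry, the list of rows, each a list of 7 numbers: the shift along the world's x, y, z in m, then the turn, a rotation vector about the world's x, y, z in degrees, then the closure in counts, from 0 (fully open) to 255 (shut). In form: [[[tx, ty, tz, ax, ay, az, fingers], ...]]. A call has 1 to 10 rows; each row is the pose to reach, as a shift and turn from the pose commanded when the call began; what a row does not reach only later rows make up. A row lasts 1/12 s, in which the tool goes at most 41.7 mm and 7.16 degrees, less where a joint would pass 70% of its speed; a pose out of reach is approached as far as the arm can. A call with a gripper value outside its range is refused whole. The fingers move at their own pace and stop on an object; the grip force is fixed at half the most. Time passes only in rows, so rows that repeat a pose let the fingers close. It gives the time, the measured TCP pose, the force and the opening at its end, in the units of the state.
- bot.get_obs(): the state, without advancing time (a new reading comes with each control period).
- bot.camera(name): name is "scene" or "top" or "wrist"; returns the picture (420x560x3 uint8, blue, green, red); there is no depth.
- bot.camera_model(name): a dict with "K" (3x3 intrinsics, pixels), "k1" (the pictures are not rectified: a ray, as slopes to the right and down, at radius r is drawn at 1 + k1 r^2 times it, then the intrinsics apply), "T" (4x4, takes a point from camera to world coordinates). Camera axes: x right, y down, z forward; pixel columns grow to the right and rows downward; lengths in m; the calibration is good to about 2 mm. A picture is of the moment at which its call begins: read the wrist's pose just before it. camera_model takes no time and is no camera call; for the wrist camera it gives the pose at the moment of the call.
- bot.job_done(): hands the job in, once; it reports no verdict.
The state is a dict: "clock": time; "joint_pos": joint angles; "joint_vel": joint speeds; "tau": joint torques, N m; "eef_pos": TCP position; "tool_rot": TCP orientation; "ft_force": force on the tool from outside, world axes, zero at the start; "ft_torque": the same for the moment, N m; "grip_width": finger opening in m.
Only numpy, scipy, OpenCV 4.12 (cv2) and the standard library are available. Lean on these libraries where they do the work, as an engineer would, in place of code of your own. Each camera call takes 0.05 s, during which the arm holds its last target. There are 200 camera calls.

## Working session

There is one attempt and no reset: what is moved stays moved. The work goes in short steps, Python scripts to look and compute and a shell command to move; the robot and the scene stay as the last step left them, time stands still between calls to the robot, and variables do not carry over. Pictures are saved under pics/ and viewed, about 8 in all and at most 12, crops included, and the job is handed in when it is done.

```bash
mkdir -p pics; ls
python3 - <<'E'
from workcell import bot
import cv2,numpy as np
print(bot.get_obs(), bot.tip_extent)
for n in("top","scene"):
    im=bot.camera(n); cv2.imwrite(f"pics/{n}0.png",im)
    m=bot.camera_model(n); print(n,np.round(m["K"],1).tolist(),m["k1"],np.round(m["T"],4).tolist())
E
```

```text
pics
{'clock': 0.0, 'joint_pos': array([1.23398200e+00, 2.41402273e-01, 3.67282363e-03, 1.33520198e+00,
       1.07227328e-05, 1.57082091e+00]), 'joint_vel': array([-0.00060408,  0.00024514,  0.00035501,  0.00032859,  0.0006404 ,
        0.00051328]), 'tau': array([ 4.84125303e-04, -3.72318649e+01,  2.52407598e+01,  1.71703252e-02,
        1.28664656e-04,  7.20194805e-06]), 'eef_pos': array([0.16501026, 0.47125734, 0.21619873]), 'tool_rot': array([ 1.67624284e-01,  9.85850374e-01, -1.05155080e-03, -1.84207023e-04]), 'ft_force': array([ 0.07450611, -0.18531822,  0.51255004]), 'ft_torque': array([ 0.02457965,  0.08897605, -0.03335748]), 'grip_width': 0.08530571827175513} 0.008
top [[442.1, 0.0, 277.4], [0.0, 442.1, 208.7], [0.0, 0.0, 1.0]] -0.14310349982090698 [[-0.0078, -0.9954, 0.095, 0.4053], [-1.0, 0.0077, -0.001, -0.1612], [0.0003, -0.095, -0.9955, 1.1058], [0.0, 0.0, 0.0, 1.0]]
scene [[393.8, 0.0, 279.9], [0.0, 393.8, 213.3], [0.0, 0.0, 1.0]] -0.0761314437037159 [[-0.8281, -0.4121, 0.3801, 0.1843], [-0.5603, 0.6312, -0.5363, 0.3471], [-0.0189, -0.6571, -0.7535, 0.7305], [0.0, 0.0, 0.0, 1.0]]
```

View pics/top0.png

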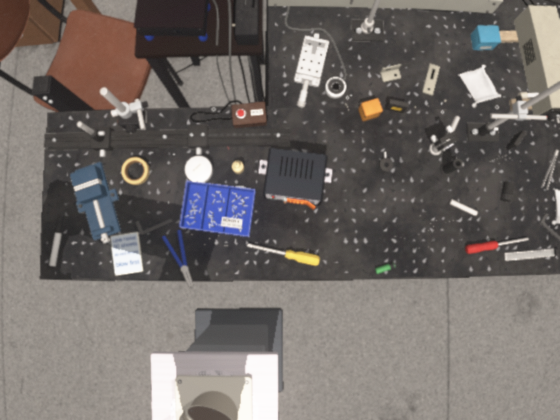

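View pics/scene0.png

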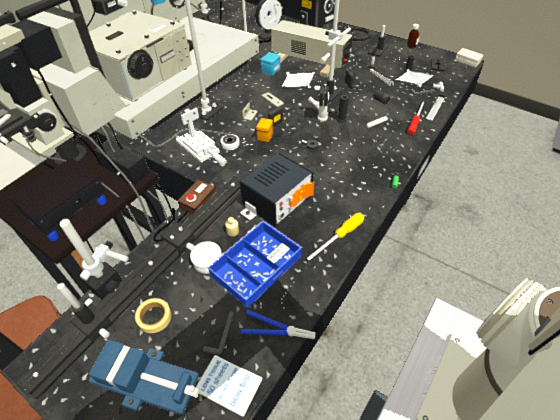

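```bash
cat > h.py <<'E'
from workcell import bot
import cv2,numpy as np
from scipy.spatial.transform import Rotation as R
def undist(m,uv):
    uv=np.atleast_2d(np.float64(uv)); d=np.array([m["k1"],0,0,0])
    return cv2.undistortPoints(uv[:,None],np.array(m["K"]),d)[:,0]
def at_z(m,uv,z):
    T=np.array(m["T"]); n=undist(m,uv); r=np.c_[n,np.ones(len(n))]@T[:3,:3].T
    return T[:3,3]+r*((z-T[2,3])/r[:,2])[:,None]
def proj(m,P):
    T=np.linalg.inv(np.array(m["T"])); P=np.atleast_2d(P)
    return cv2.projectPoints(np.float64(P),cv2.Rodrigues(T[:3,:3])[0],T[:3,3],np.array(m["K"]),np.array([m["k1"],0,0,0]))[0][:,0]
E
python3 - <<'E'
from h import *
a=cv2.imread("pics/top0.png")[140:275,225:345]; b=cv2.imread("pics/scene0.png")[145:275,230:375]
a=cv2.resize(a,None,fx=3.5,fy=3.5,interpolation=cv2.INTER_CUBIC);b=cv2.resize(b,None,fx=2.5,fy=2.5,interpolation=cv2.INTER_CUBIC)
c=np.zeros((480,800,3),np.uint8);c[:a.shape[0],:a.shape[1]]=a;c[:b.shape[0],425:425+b.shape[1]]=b
cv2.imwrite("pics/crop.png",c)
E
```

```text
(no output)
```

View pics/crop.png

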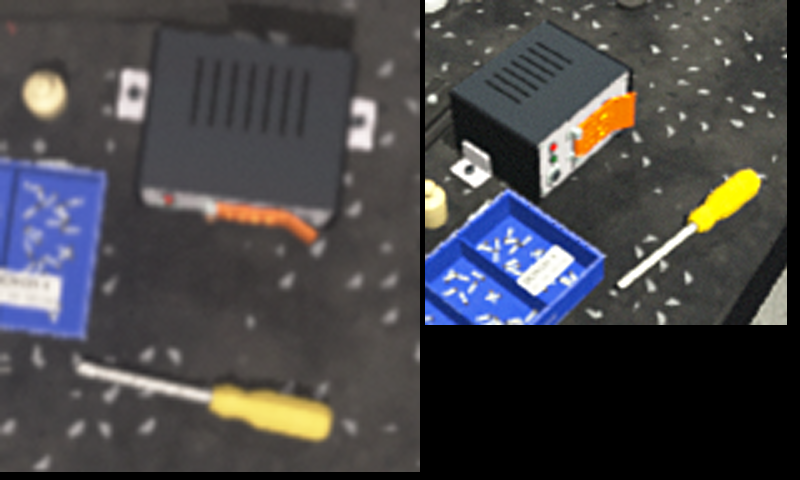

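Run:
```python
from h import *
m=bot.camera_model("top")
f=lambda p:np.array(p)/3.5+[225,140]
C=at_z(m,f([(153,28),(355,52),(332,215),(140,192)]),.084)
print("corners BL BR FR FL",C.round(4).tolist())
print(C.mean(0), [np.linalg.norm(C[i]-C[(i+1)%4]) for i in range(4)])
for a,b in((0,1),(3,2),(3,0),(2,1)):
    d=C[b]-C[a];print(np.degrees(np.arctan2(d[1],d[0])))
S=at_z(m,f([(78,367),(331,425)]),.0125);print(S,np.linalg.norm(S[0]-S[1]),np.degrees(np.arctan2(*(S[1]-S[0])[[1,0]])))
ms=bot.camera_model("scene"); g=lambda p:np.array(p)/2.5+[230-170,145]
S=at_z(ms,g([(618,285),(758,175)]),.0125);print(S,np.linalg.norm(S[0]-S[1]))
print(at_z(ms,g([(550,22),(632,70),(540,138),(450,92)]),.084))
print(at_z(m,[(240,167)],.047),"brass");print(at_z(m,[(220,210)],.02),"tray")
w=bot.camera_model("wrist"); T=np.array(w["T"]); o=bot.get_obs(); Rt=R.from_quat(o["tool_rot"])
print("cam in tool",Rt.inv().apply(T[:3,3]-o["eef_pos"]),(Rt.inv().as_matrix()@T[:3,:3]).round(3),w["K"],w["k1"]); print(Rt.as_matrix().round(3))
```

```text
corners BL BR FR FL [[0.6469, -0.1428, 0.084], [0.6296, -0.2788, 0.084], [0.5192, -0.2612, 0.084], [0.5355, -0.1336, 0.084]]
[ 0.58280039 -0.20408326  0.084     ] [np.float64(0.1370771905204432), np.float64(0.11180551509751507), np.float64(0.12865684943456115), np.float64(0.11176573504421765)]
-97.27004482825865
-97.31124184578253
-4.752533967916819
-9.069634661963176
[[ 0.42067575 -0.08721286  0.0125    ]
 [ 0.37842874 -0.26514813  0.0125    ]] 0.18288184470236113 -103.3563730853743
[[ 0.42160185 -0.08651615  0.0125    ]
 [ 0.37555483 -0.26915983  0.0125    ]] 0.18835880886754494
[[ 0.62144487 -0.27770217  0.084     ]
 [ 0.51616726 -0.26201195  0.084     ]
 [ 0.53960536 -0.1406719   0.084     ]
 [ 0.64409094 -0.1432436   0.084     ]]
[[ 0.60908614 -0.07202193  0.047     ]] brass
[[ 0.50691862 -0.02032474  0.02      ]] tray
cam in tool [ 0.07067328  0.00029698 -0.15773479] [[ 0.001 -0.961 -0.277]
 [ 1.     0.001 -0.   ]
 [ 0.001 -0.277  0.961]] [[363.76198051   0.         275.08635987]
 [  0.         363.76198051 211.33471294]
 [  0.           0.           1.        ]] -0.050566949102033194
[[-0.944  0.331 -0.001]
 [ 0.331  0.944 -0.002]
 [-0.    -0.002 -1.   ]]
```

The picture shows the controller with its front facing the robot, yawed about -7°. The screwdriver's tip is at top px (247,245) and its end at (320,261). It measures 183 mm, which matches the 182 mm given. I'm moving over the grip point now.

```bash
python3 -m jog '[[[0.011,-0.034,0,0,0,-4.2,0],[0.022,-0.068,0,0,0,-8.4,0],[0.034,-0.102,0,0,0,-12.6,0],[0.045,-0.136,0,0,0,-16.8,0],[0.057,-0.17,0,0,0,-21,0],[0.068,-0.204,0,0,0,-25.2,0],[0.079,-0.238,0,0,0,-29.4,0],[0.091,-0.272,0,0,0,-33.6,0],[0.102,-0.306,0,0,0,-37.8,0],[0.114,-0.34,0,0,0,-42,0]]]'
python3 -m jog '[[[0.011,-0.034,0,0,0,-4.2,0],[0.022,-0.068,0,0,0,-8.4,0],[0.034,-0.102,0,0,0,-12.6,0],[0.045,-0.136,0,0,0,-16.8,0],[0.057,-0.17,0,0,0,-21,0],[0.068,-0.204,0,0,0,-25.2,0],[0.079,-0.238,0,0,0,-29.4,0],[0.091,-0.272,0,0,0,-33.6,0],[0.102,-0.306,0,0,0,-37.8,0],[0.114,-0.34,0,0,0,-42,0]]]'
python3 -m jog '[[[0,0,0,0,0,0,0],[0,0,0,0,0,0,0],[0,0,0,0,0,0,0],[0,0,0,0,0,0,0]]]'
python3 - <<'E'
from h import *
o=bot.get_obs();m=bot.camera_model("wrist");im=bot.camera("wrist");cv2.imwrite("pics/w1.png",im)
import pickle;pickle.dump(m,open("w1.pkl","wb"));print(o["eef_pos"],R.from_quat(o["tool_rot"]).as_matrix().round(3),o["joint_pos"])
E
```

```text
clock: 0.93
eef_pos: [0.2789, 0.1302, 0.2169]
tool_rot: [0.511, 0.86, -0.0, -0.0]
ft_force: [0.7, -0.7, -1.3]
grip_width: 0.0854
clock: 1.77
eef_pos: [0.393, -0.2099, 0.2167]
tool_rot: [0.786, 0.619, -0.0, -0.0]
ft_force: [0.4, 0.5, 0.5]
grip_width: 0.0858
clock: 2.1
eef_pos: [0.3926, -0.207, 0.2169]
tool_rot: [0.784, 0.621, -0.0, -0.001]
ft_force: [0.5, 0.7, 0.0]
grip_width: 0.085
[ 0.39260277 -0.2070313   0.21687975] [[ 0.229  0.974 -0.001]
 [ 0.974 -0.229  0.001]
 [ 0.    -0.001 -1.   ]] [-4.85398115e-01  1.30653683e-01 -1.31781742e-01  1.30954652e+00
  1.76238724e-04  1.31605396e+00]
```

View pics/w1.png

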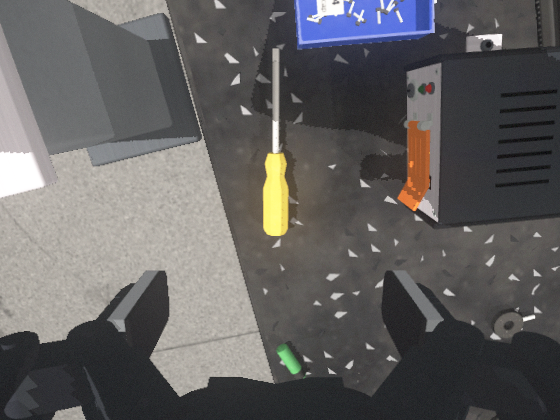

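Run:
```python
from h import *
import pickle;m=pickle.load(open("w1.pkl","rb"));im=cv2.imread("pics/w1.png")
S=at_z(m,[(276,49),(276,235)],.0125);d=S[1]-S[0];print(S,np.linalg.norm(d),np.degrees(np.arctan2(d[1],d[0])))
u=d/np.linalg.norm(d);print("grip from tip",S[0]+u*.126,"from end",S[1]-u*.056)
c=im[40:240,370:560];cv2.imwrite("pics/w1c.png",cv2.resize(c,None,fx=3,fy=3,interpolation=cv2.INTER_CUBIC))
```

```text
[[ 0.42075326 -0.08780082  0.0125    ]
 [ 0.37934723 -0.26558245  0.0125    ]] 0.18253976682749848 -103.11068260352224
grip from tip [ 0.39217231 -0.21051647  0.0125    ] from end [ 0.39204988 -0.21104217  0.0125    ]
```

View pics/w1c.png

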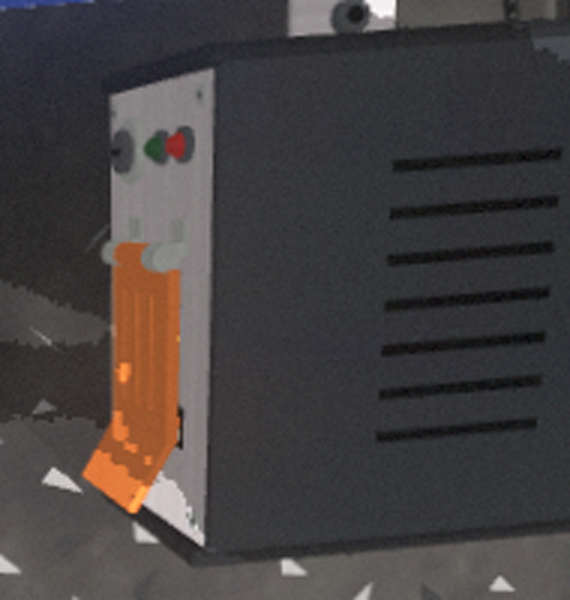

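```bash
cat > cfit.py <<'E'
from h import *
import pickle
from scipy.optimize import least_squares
m=pickle.load(open("w1.pkl","rb"))
P=np.array([(-55,64,84),(-55,-64,84),(-70.5,-56.5,68),(-70.5,-56.5,24),(-59,-70,84),(-59,70,84),(-61,16,68)])/1e3
c=np.array([(214,68),(205,545),(137,513),(83,476),(197,562),(212,42),(163,256)])/3+[370,40]
W=lambda p,Q:np.c_[np.atleast_2d(Q)[:,:2]@np.array([[np.cos(p[2]),np.sin(p[2])],[-np.sin(p[2]),np.cos(p[2])]])+p[:2],np.atleast_2d(Q)[:,2]]
f=lambda p:(proj(m,W(p,P))-c).ravel()
s=least_squares(f,[.58,-.205,-.12],loss="soft_l1");p=s.x
print(p,np.degrees(p[2]));print(s.fun.reshape(-1,2).round(1))
for z in(("pivot",-59,-70,46),("well",-55,-12,46),("pry",-70.5,-56.5,46),("hinge",-61,16,46)):print(z[0],W(p,np.array(z[1:])/1e3).round(4))
for t,z in((c[0],.084),(c[1],.084),):print(at_z(m,t,z))
E
python3 cfit.py
```

```text
[ 0.5851873  -0.20435859 -0.12661647] -7.254589294251973
[[ 0.5 -0.9]
 [ 1.1  0.6]
 [-1.2 -0.6]
 [ 0.8 -0.4]
 [-1.1  2. ]
 [-4.1 -0.1]
 [ 1.4  0.4]]
pivot [[ 0.5178 -0.2663  0.046 ]]
well [[ 0.5291 -0.2093  0.046 ]]
pry [[ 0.5081 -0.2515  0.046 ]]
hinge [[ 0.5267 -0.1808  0.046 ]]
[[ 0.53827556 -0.13446141  0.084     ]]
[[ 0.52169051 -0.26017748  0.084     ]]
```

```bash
python3 -m jog '[[[0,-0.001,-0.04,0,0,0,0],[0,-0.003,-0.08,0,0,0,0],[0,-0.004,-0.12,0,0,0,0],[0,-0.004,-0.16,0,0,0,0],[0,-0.004,-0.18,0,0,0,0],[0,-0.004,-0.195,0,0,0,0],[0,-0.004,-0.206,0,0,0,0],[0,-0.004,-0.206,0,0,0,0],[0,-0.004,-0.206,0,0,0,0]]]'
```

```text
clock: 2.9
eef_pos: [0.3929, -0.211, 0.0112]
tool_rot: [0.784, 0.621, -0.0, -0.001]
ft_force: [0.4, 0.4, 0.7]
grip_width: 0.0857
```

```bash
python3 -m jog '[[[0,0,0,0,0,0,255],[0,0,0,0,0,0,255],[0,0,0,0,0,0,255],[0,0,0,0,0,0,255],[0,0,0,0,0,0,255],[0,0,0,0,0,0,255],[0,0,0,0,0,0,255],[0,0,0,0,0,0,255],[0,0,0,0,0,0,255],[0,0,0,0,0,0,255]]]'
python3 -m jog '[[[0,0,0.01,0,0,0,255],[0,0,0.02,0,0,0,255],[0,0,0.04,0,0,0,255],[0,0,0.06,0,0,0,255],[0,0,0.08,0,0,0,255],[0,0,0.1,0,0,0,255],[0,0,0.1,0,0,0,255],[0,0,0.1,0,0,0,255],[0,0,0.1,0,0,0,255]]]'
python3 - <<'E'
from h import *
import pickle
o=bot.get_obs();m=bot.camera_model("wrist");im=bot.camera("wrist");t=bot.camera_model("scene");s=bot.camera("scene")
pickle.dump((o,m),open("w2.pkl","wb"))
cv2.imwrite("pics/w2.png",im);cv2.imwrite("pics/s2.png",s)
b=np.zeros((420,800,3),np.uint8);b[:,:400]=im[:,80:480];b[:,400:]=cv2.resize(s[110:320,230:430],(400,420));cv2.imwrite("pics/v2.png",b)
print(o["eef_pos"],R.from_quat(o["tool_rot"]).as_matrix().round(3))
E
```

```text
clock: 3.73
eef_pos: [0.3932, -0.2121, 0.0111]
tool_rot: [0.784, 0.62, -0.0, -0.0]
ft_force: [-0.7, -0.5, 0.1]
grip_width: -0.0
clock: 4.48
eef_pos: [0.3928, -0.2119, 0.1105]
tool_rot: [0.784, 0.62, -0.0, -0.0]
ft_force: [0.6, -0.7, 0.5]
grip_width: 0.0
[ 0.39276324 -0.2118603   0.11049061] [[ 0.23   0.973 -0.001]
 [ 0.973 -0.23   0.   ]
 [ 0.    -0.001 -1.   ]]
```

View pics/v2.png

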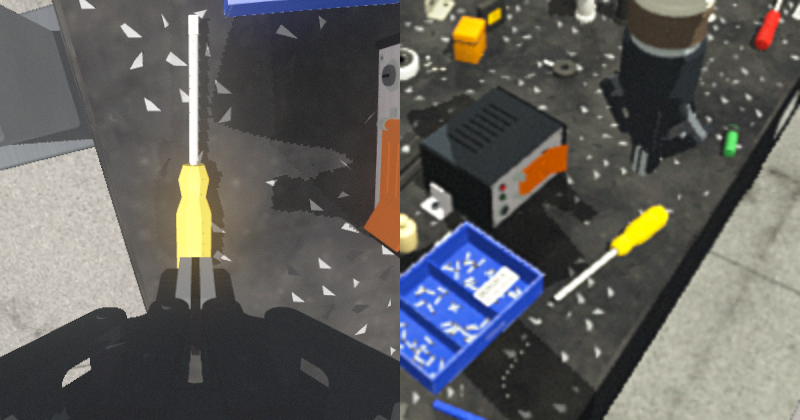

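Run:
```python
from h import *
import pickle
o,m=pickle.load(open("w2.pkl","rb"));p=o["eef_pos"];ms=bot.camera_model("scene");mt=bot.camera_model("top")
tip=p+[0,0,-.008]
print("wrist px tip",proj(m,tip),"scene",proj(ms,tip),"seen ~",(280,262),(353,193))
print("scene ray at z=.1025",at_z(ms,[(353,193)],.1025),"wrist",at_z(m,[(275,262)],.1025),at_z(m,[(275,380)],.1025))
print("driver", at_z(m,[(273,14),(273,165)],.0125), at_z(ms,[(230+155/2,110+298/2),(230+665/2,110+215/2)],.0125))
import cv2
t=bot.camera("top");cv2.imwrite("pics/t2.png",t)
print(bot.get_obs()["joint_pos"],bot.camera_model("wrist")["T"])
```

```text
wrist px tip [[275.54474754 255.71686602]] scene [[350.13109148 201.3267568 ]] seen ~ (280, 262) (353, 193)
scene ray at z=.1025 [[ 0.39903516 -0.237737    0.1025    ]] wrist [[ 0.39173415 -0.21506574  0.1025    ]] [[ 0.37540423 -0.28450987  0.1025    ]]
driver [[ 0.42050992 -0.08649481  0.0125    ]
 [ 0.39803808 -0.18149351  0.0125    ]] [[ 0.42105113 -0.0868773   0.0125    ]
 [-0.04297035 -0.53254035  0.0125    ]]
[-4.94605778e-01  2.17505033e-01 -3.19627538e-01  1.03635746e+00
 -1.79271170e-05  1.30826513e+00] [[ 0.97346215 -0.21903644 -0.06629093  0.40869398]
 [-0.22882866 -0.93542191 -0.26948711 -0.1429141 ]
 [-0.00298249  0.27750477 -0.96071963  0.26765001]
 [ 0.          0.          0.          1.        ]]
```

Run:
```python
from h import *
import pickle
o,m=pickle.load(open("w2.pkl","rb"));p=o["eef_pos"];ms=bot.camera_model("scene")
a=cv2.imread("pics/w2.png");s=cv2.imread("pics/s2.png")
for z,c in((-.008,(0,0,255)),(.011,(255,0,255)),(.03,(255,255,0))):
    q=p+[0,0,z]
    cv2.circle(a,tuple(proj(m,q)[0].round().astype(int)),1,c,-1);cv2.circle(s,tuple(proj(ms,q)[0].round().astype(int)),0,c,-1)
b=np.zeros((500,800,3),np.uint8);b[:,:400]=cv2.resize(a[220:345,225:325],(400,500),interpolation=0);b[:,400:]=cv2.resize(s[110:235,300:400],(400,500),interpolation=0)
cv2.imwrite("pics/v3.png",b)
```

```text
(no output)
```

View pics/v3.png

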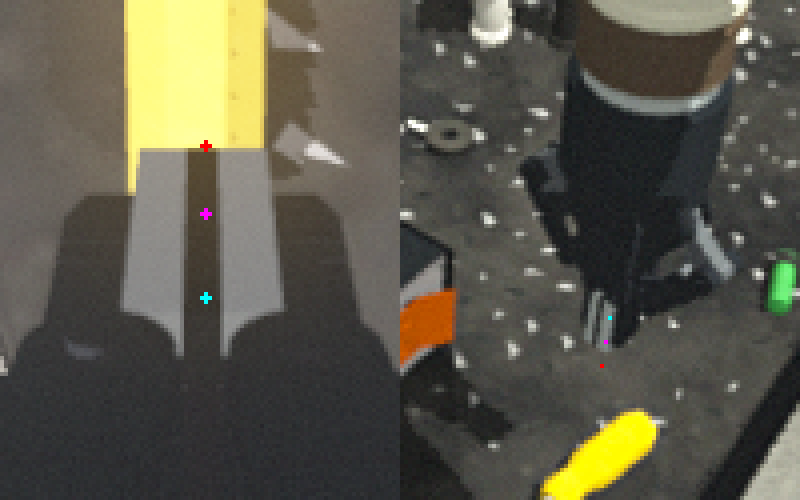

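Run:
```python
from h import *
import pickle
o,m=pickle.load(open("w2.pkl","rb"));p=o["eef_pos"];ms=bot.camera_model("scene");Rt=R.from_quat(o["tool_rot"])
for z in(.008,-.002,-.007,-.012,-.017,-.022):
    for x in (.011,0,-.011): print(z,x,proj(m,p+Rt.apply([x,0,z])).round(1),proj(ms,p+Rt.apply([x,0,z])).round(1))
    print(proj(m,p+Rt.apply([[.011,-.011,z],[.011,.011,z]])).round(1).tolist())
```

```text
0.008 0.011 [[275.6 234.7]] [[346.8 203.9]]
0.008 0 [[275.5 255.7]] [[350.1 201.3]]
0.008 -0.011 [[275.5 276. ]] [[353.4 198.8]]
[[252.8, 234.6], [298.3, 234.7]]
-0.002 0.011 [[275.6 242.1]] [[347.3 200.7]]
-0.002 0 [[275.5 264.2]] [[350.7 198.2]]
-0.002 -0.011 [[275.5 285.5]] [[354.  195.6]]
[[251.5, 242.0], [299.6, 242.1]]
-0.007 0.011 [[275.6 246.1]] [[347.6 199.1]]
-0.007 0 [[275.6 268.8]] [[350.9 196.6]]
-0.007 -0.011 [[275.5 290.6]] [[354.3 194. ]]
[[250.8, 246.1], [300.4, 246.1]]
-0.012 0.011 [[275.6 250.4]] [[347.8 197.5]]
-0.012 0 [[275.6 273.7]] [[351.2 194.9]]
-0.012 -0.011 [[275.5 296. ]] [[354.6 192.4]]
[[250.1, 250.4], [301.1, 250.4]]
-0.017 0.011 [[275.6 255. ]] [[348.1 195.9]]
-0.017 0 [[275.6 278.9]] [[351.5 193.3]]
-0.017 -0.011 [[275.5 301.7]] [[354.8 190.8]]
[[249.3, 254.9], [302.0, 255.0]]
-0.022 0.011 [[275.6 259.8]] [[348.3 194.3]]
-0.022 0 [[275.6 284.4]] [[351.8 191.7]]
-0.022 -0.011 [[275.5 307.8]] [[355.1 189.1]]
[[248.4, 259.8], [302.8, 259.9]]
```

Picture 7 shows the shut fingertips about 25 mm higher than `tip_extent` implies (wrist row 257, scene px (349,196)). So the first close passed over the handle. I'll reopen and go lower, watching the force.

```bash
python3 -m jog '[[[0,0,0,0,0,0,0],[0,0,0,0,0,0,0],[0,0,0,0,0,0,0],[0,0,0,0,0,0,0],[0,0,0,0,0,0,0],[0,0,-0.03,0,0,0,0],[0,0,-0.06,0,0,0,0],[0,0,-0.09,0,0,0,0],[0,0,-0.1,0,0,0,0],[0,0,-0.1,0,0,0,0]]]'
python3 -m jog '[[[0,0,-0.004,0,0,0,0],[0,0,-0.008,0,0,0,0],[0,0,-0.012,0,0,0,0],[0,0,-0.012,0,0,0,0]]]'
python3 -m jog '[[[0,0,-0.004,0,0,0,0],[0,0,-0.008,0,0,0,0],[0,0,-0.012,0,0,0,0],[0,0,-0.012,0,0,0,0]]]'
python3 - <<'E'
from h import *
a=bot.camera("wrist");s=bot.camera("scene");print(bot.get_obs()["ft_force"])
b=np.zeros((420,800,3),np.uint8);b[:,:400]=a[:,80:480];b[:,400:]=cv2.resize(s[130:235,300:400],(400,420),interpolation=0);cv2.imwrite("pics/v4.png",b)
E
```

```text
clock: 5.47
eef_pos: [0.3906, -0.2107, 0.0084]
tool_rot: [0.784, 0.62, -0.001, -0.003]
ft_force: [-0.0, -0.6, -0.1]
grip_width: 0.0854
clock: 5.8
eef_pos: [0.3936, -0.2123, -0.0007]
tool_rot: [0.784, 0.62, 0.0, 0.0]
ft_force: [-0.4, -0.3, -0.3]
grip_width: 0.0857
clock: 6.13
eef_pos: [0.3927, -0.2118, -0.0136]
tool_rot: [0.784, 0.62, -0.0, -0.001]
ft_force: [0.0, -0.2, 0.4]
grip_width: 0.0852
[ 1.28906391 -0.10106325  0.22162148]
```

View pics/v4.png

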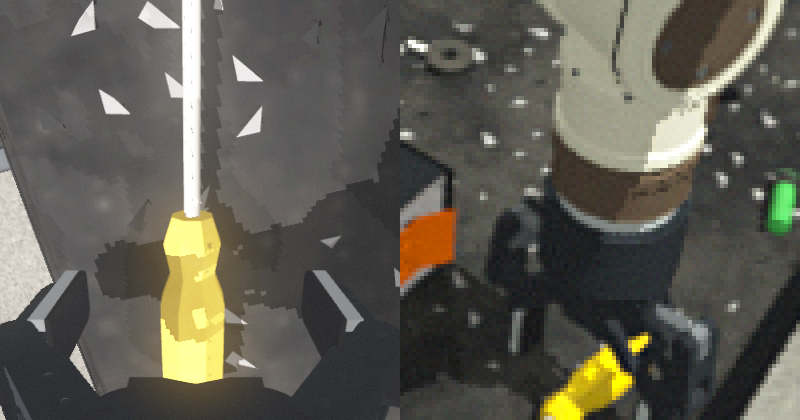

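The open fingers straddle the handle without touching anything, so I'm closing.

```bash
python3 -m jog '[[[0,0,0,0,0,0,255],[0,0,0,0,0,0,255],[0,0,0,0,0,0,255],[0,0,0,0,0,0,255],[0,0,0,0,0,0,255],[0,0,0,0,0,0,255],[0,0,0,0,0,0,255],[0,0,0,0,0,0,255],[0,0,0,0,0,0,255]]]'
```

```text
clock: 6.98
eef_pos: [0.3934, -0.2122, -0.0126]
tool_rot: [0.784, 0.62, 0.0, 0.0]
ft_force: [-0.8, 1.1, 4.6]
grip_width: 0.0229
```

```bash
python3 -m jog '[[[0,0,0.01,0,0,0,255],[0,0,0.02,0,0,0,255],[0,0,0.04,0,0,0,255],[0,0,0.06,0,0,0,255],[0,0,0.08,0,0,0,255],[0,0,0.1,0,0,0,255],[0,0,0.1,0,0,0,255],[0,0,0.1,0,0,0,255],[0,0,0.1,0,0,0,255]]]'
python3 - <<'E'
from h import *
import pickle
o=bot.get_obs();m=bot.camera_model("wrist");a=bot.camera("wrist");ms=bot.camera_model("scene");s=bot.camera("scene");mt=bot.camera_model("top");t=bot.camera("top")
pickle.dump((o,m),open("w5.pkl","wb"));cv2.imwrite("pics/s5.png",s);cv2.imwrite("pics/w5.png",a);cv2.imwrite("pics/t5.png",t)
b=np.zeros((600,800,3),np.uint8);b[:420,:400]=a[:,80:480];b[:420,400:]=cv2.resize(s[140:280,290:423],(400,420),interpolation=0)
b[420:,:400]=cv2.resize(t[200:275,220:340],(400,250))[:180];cv2.imwrite("pics/v5.png",b)
print(o["eef_pos"],R.from_quat(o["tool_rot"]).as_matrix().round(3)[:,0])
E
```

```text
clock: 7.73
eef_pos: [0.3925, -0.2118, 0.0862]
tool_rot: [0.784, 0.62, -0.0, -0.001]
ft_force: [0.4, 0.5, -0.5]
grip_width: 0.0229
[ 0.39252533 -0.21175688  0.08615399] [0.23  0.973 0.   ]
```

View pics/v5.png

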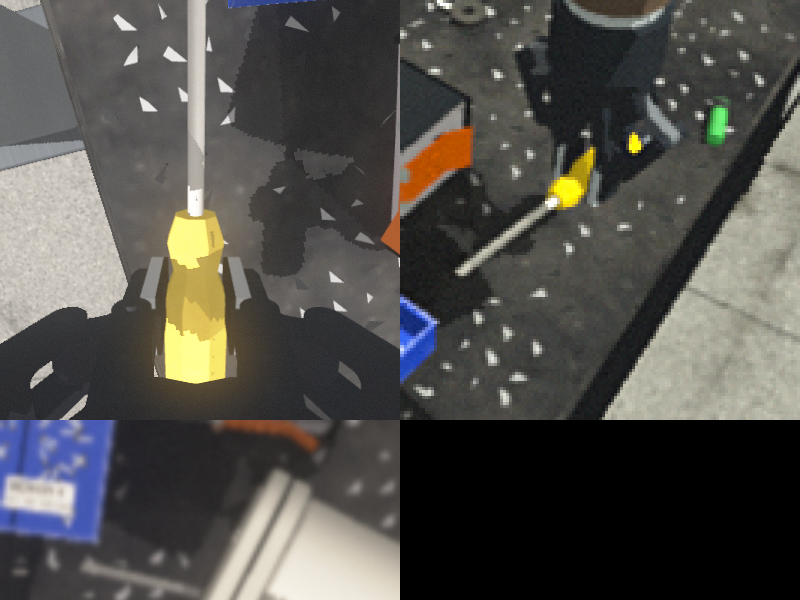

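```bash
cat >> h.py <<'E'
def tri(obs):
    A=np.zeros((3,3));b=np.zeros(3)
    for m,uv in obs:
        T=np.array(m["T"]);d=T[:3,:3]@np.r_[undist(m,uv)[0],1];d/=np.linalg.norm(d);M=np.eye(3)-np.outer(d,d);A+=M;b+=M@T[:3,3]
    return np.linalg.solve(A,b)
E
python3 - <<'E'
from h import *
ms=bot.camera_model("scene");mt=bot.camera_model("top")
print("tri",tri([(ms,(443.3,230.3)),(mt,(246.4,243.5))]))
for z in(.10,.111,.12):
    q=[.4207,-.0875,z];print(z,proj(ms,q),proj(mt,q), at_z(ms,[(443.3,230.3)],z),at_z(mt,[(246.4,243.5)],z))
E
```

```text
tri [ 0.306203   -0.10214014  0.25557903]
0.1 [[309.29772967 234.32303011]] [[244.80671257 244.32024681]] [[ 0.19523941 -0.24692431  0.1       ]] [[ 0.42253866 -0.09112935  0.1       ]]
0.111 [[309.50461325 230.94251393]] [[244.4482724  244.24751497]] [[ 0.19504777 -0.23656031  0.111     ]] [[ 0.42235044 -0.09189579  0.111     ]]
0.12 [[309.67690035 228.12297598]] [[244.14907401 244.18679761]] [[ 0.19489097 -0.22808068  0.12      ]] [[ 0.42219644 -0.09252288  0.12      ]]
```

Picture 9 shows the driver held level. The tip is 126 mm ahead of the TCP with almost no lateral offset, and its axis is 25.5 mm above the TCP reading. Next I work out the waypoints.

```bash
cat > wp.py <<'E'
from h import *
PX,PY,YAW=.5852,-.2044,np.radians(-7.25)
c,s=np.cos(YAW),np.sin(YAW)
def eef(x,y,phi,z=46):  # tip in controller mm, phi deg -> eef xyz, world dir deg
    x,y=x/1e3,y/1e3; a=82.75-phi; t=np.array([PX+c*x-s*y,PY+s*x+c*y])
    return np.r_[t-.126*np.array([np.cos(np.radians(a)),np.sin(np.radians(a))]),z/1e3-.0255],a
def ctrl():  # measured tip in controller frame, phi
    o=bot.get_obs();d=R.from_quat(o["tool_rot"]).as_matrix()[:,0];t=o["eef_pos"]+.126*d-[PX,PY,0]
    return 1e3*(c*t[0]+s*t[1]),1e3*(-s*t[0]+c*t[1]),1e3*t[2]+25.5,82.75-np.degrees(np.arctan2(d[1],d[0])),o["ft_force"].round(1)
def rel(ws,start=None):
    if start is None:
        o=bot.get_obs();d=R.from_quat(o["tool_rot"]).as_matrix()[:,0];p0,a0=o["eef_pos"],np.degrees(np.arctan2(d[1],d[0]))
    else: p0,a0=eef(*start)
    for w in ws:
        p,a=eef(*w);print(w,(p-p0).round(4).tolist(),"turn",round(a-a0,1))
E
python3 - <<'E'
from wp import *
print(ctrl())
rel([(-72,-88,18,112),(-72,-88,18,46)])
print();rel([(-59.3-.325*6,-56,18),(-59.3,-50,18)],(-72,-88,18))
print();rel([(-60.5,-49,9),(-62,-48,0),(-64.5,-48,-8),(-67.7,-48.7,-15),(-71.3,-50,-25)],(-59.3,-50,18))
E
```

```text
(np.float64(-177.34379511786858), np.float64(93.88454047962801), np.float64(111.31821564106724), np.float64(6.0446461576838), array([-0.1, -0.9, -1. ]))
(-72, -88, 18, 112) [0.0568, -0.1851, 0.0008] turn -12.0
(-72, -88, 18, 46) [0.0568, -0.1851, -0.0652] turn -12.0

(-61.25, -56, 18) [0.0147, 0.0304, 0.0] turn 0.0
(-59.3, -50, 18) [0.0174, 0.0361, 0.0] turn 0.0

(-60.5, -49, 9) [0.0174, -0.0059, 0.0] turn 9.0
(-62, -48, 0) [0.0354, -0.0087, 0.0] turn 18.0
(-64.5, -48, -8) [0.0505, -0.0094, 0.0] turn 26.0
(-67.7, -48.7, -15) [0.0626, -0.0085, 0.0] turn 33.0
(-71.3, -50, -25) [0.0803, -0.0045, 0.0] turn 43.0
```

```bash
python3 -m jog '[[[0.01,-0.031,0,0,0,-2,255],[0.02,-0.062,0,0,0,-4,255],[0.03,-0.093,0,0,0,-6,255],[0.04,-0.124,0,0,0,-8,255],[0.05,-0.155,0,0,0,-10,255],[0.057,-0.185,0,0,0,-12,255],[0.057,-0.185,-0.03,0,0,-12,255],[0.057,-0.185,-0.055,0,0,-12,255],[0.057,-0.185,-0.065,0,0,-12,255],[0.057,-0.185,-0.065,0,0,-12,255]]]'
python3 -m jog '[[[0,0,0,0,0,0,255],[0,0,0,0,0,0,255]]]'
python3 - <<'E'
from wp import *
print(ctrl());s=bot.camera("scene");t=bot.camera("top");ms=bot.camera_model("scene");mt=bot.camera_model("top")
a=cv2.resize(s[150:260,270:400],None,fx=4,fy=4,interpolation=2);b=np.zeros((440,800,3),np.uint8);b[:,:520]=a
t2=cv2.resize(t[160:230,270:340],None,fx=4,fy=4,interpolation=2);b[:280,520:]=t2
cv2.imwrite("pics/v6.png",b)
q=bot.get_obs();d=R.from_quat(q["tool_rot"]).as_matrix()[:,0];tip=q["eef_pos"]+.126*d+[0,0,.0255]
print("scene pred crop",(proj(ms,tip)-[270,150])*4,"top",(proj(mt,tip)-[270,160])*4+[520,0])
W=lambda x,y,z:[PX+c*x/1e3-s*y/1e3,PY+s*x/1e3+c*y/1e3,z/1e3]
for n,x in(("pryTop",(-70.5,-56.5,68)),("pryBot",(-70.5,-56.5,24)),("cheekTop",(-59,-70,84))):print(n,(proj(ms,W(*x))-[270,150])*4,(proj(mt,W(*x))-[270,160])*4+[520,0])
E
```

```text
clock: 8.72
eef_pos: [0.4472, -0.3945, 0.0175]
tool_rot: [0.845, 0.535, -0.001, -0.005]
ft_force: [0.2, 0.7, -0.9]
grip_width: 0.0229
clock: 8.88
eef_pos: [0.451, -0.3974, 0.0232]
tool_rot: [0.845, 0.535, 0.0, 0.001]
ft_force: [-0.0, -0.8, -0.4]
grip_width: 0.0231
(np.float64(-69.80736570749977), np.float64(-88.52983060305898), np.float64(48.65542412469199), np.float64(18.018536400449378), array([-0. , -0.8, -0.4]))
scene pred crop [[202.04610634 119.42813493]] top [[751.83231481 194.89402435]]Traceback (most recent call last):
  File "<stdin>", line 9, in <module>
  File "h.py", line 11, in proj
    T=np.linalg.inv(np.array(m["T"])); P=np.atleast_2d(P)
                                         ~~~~~~~~~~~~~^^^
    ary = asanyarray(ary)
ValueError: setting an array element with a sequence. The requested array has an inhomogeneous shape after 1 dimensions. The detected shape was (3,) + inhomogeneous part.
```

View pics/v6.png

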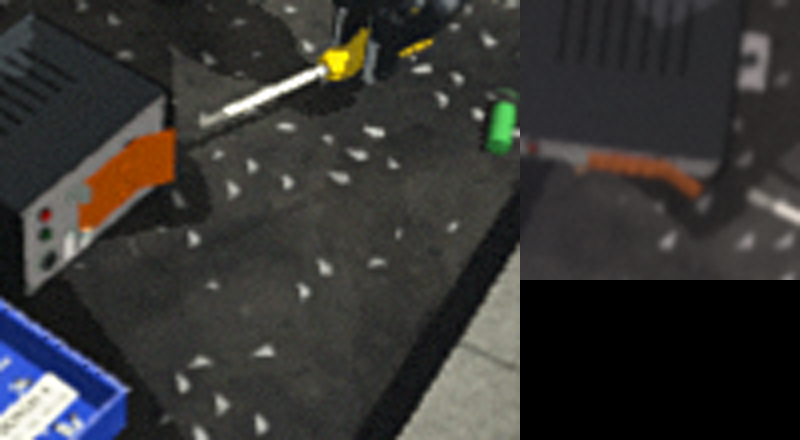

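The tip is where predicted, at scene crop (202,120) and top crop (750,195). Next I compare the flap edge with its prediction.

```bash
python3 -m jog '[[[0,0,0,0,0,0,255],[0,0,0,0,0,0,255]]]'
python3 - <<'E'
from wp import *
s=s; ms=bot.camera_model("scene");mt=bot.camera_model("top");print(ctrl())
W=lambda x,y,z:[PX+np.cos(YAW)*x/1e3-np.sin(YAW)*y/1e3,PY+np.sin(YAW)*x/1e3+np.cos(YAW)*y/1e3,z/1e3]
for n,x in(("pryTop",(-70.5,-56.5,68)),("pryBot",(-70.5,-56.5,24)),("cheekTop",(-59,-70,84)),("panelFL",(-59,70,84))):print(n,(proj(ms,W(*x))-[270,150])*4,(proj(mt,W(*x))-[270,160])*4+[520,0])
rel([(-61.25,-56,18),(-59.3,-50,18)])
E
```

```text
clock: 9.15
eef_pos: [0.4509, -0.3975, 0.0234]
tool_rot: [0.845, 0.535, 0.0, 0.001]
ft_force: [0.0, -0.2, -1.0]
grip_width: 0.0231
(np.float64(-69.82007883282965), np.float64(-88.6432259395055), np.float64(48.8623313638095), np.float64(18.02808110399485), array([ 0. , -0.2, -1. ]))
pryTop [[172.5895838  126.60353669]] [[700.90997561 187.42858927]]
pryBot [[169.45611606 177.4687076 ]] [[694.80899378 194.52770615]]
cheekTop [[172.56342063  86.75865918]] [[728.42221102 167.91795476]]
panelFL [[ 16.68820374 218.26693079]] [[489.62490692 139.56921094]]
(-61.25, -56, 18) [0.0127, 0.0313, -0.0029] turn 0.0
(-59.3, -50, 18) [0.0154, 0.037, -0.0029] turn 0.0
```

```bash
python3 -m jog '[[[0.003,0.009,-0.003,0,0,0,255],[0.006,0.018,-0.003,0,0,0,255],[0.009,0.025,-0.003,0,0,0,255],[0.012,0.031,-0.003,0,0,0,255],[0.012,0.031,-0.003,0,0,0,255],[0.012,0.031,-0.003,0,0,0,255]]]'
python3 -c "from wp import *;print(ctrl())"
python3 -m jog '[[[0.001,0.002,0,0,0,0,255],[0.002,0.004,0,0,0,0,255],[0.003,0.006,0,0,0,0,255],[0.003,0.006,0,0,0,0,255],[0.003,0.006,0,0,0,0,255]]]'
python3 -c "from wp import *;print(ctrl())"
```

```text
clock: 9.65
eef_pos: [0.4627, -0.3654, 0.0192]
tool_rot: [0.844, 0.536, -0.0, 0.0]
ft_force: [-0.1, 0.6, -0.7]
grip_width: 0.0232
(np.float64(-62.38170393329159), np.float64(-55.33351887068381), np.float64(44.6366816036841), np.float64(17.966454768796112), array([-0.1,  0.6, -0.7]))
clock: 10.07
eef_pos: [0.4652, -0.3602, 0.0191]
tool_rot: [0.845, 0.535, -0.0, 0.0]
ft_force: [-0.7, -0.1, -1.3]
grip_width: 0.0232
(np.float64(-60.33271498835129), np.float64(-49.86403631697765), np.float64(44.575092031158945), np.float64(18.054648900904027), array([-0.7, -0.1, -1.3]))
```

```bash
python3 -m jog '[[[0.001,0.002,0,0,0,0,255],[0.002,0.003,0,0,0,0,255],[0.002,0.003,0,0,0,0,255],[0.002,0.003,0,0,0,0,255]]]'
python3 -c "
from wp import *;C=ctrl();print(C)
x,y=C[0],C[1]
rel([(x-1.2,y+1,9),(-62,y+2,0),(-64.5,y+2,-8),(-67.7,y+1.3,-15),(-71.3,y,-25)])"
```

```text
clock: 10.4
eef_pos: [0.467, -0.3569, 0.019]
tool_rot: [0.845, 0.535, -0.0, -0.0]
ft_force: [-0.9, 0.3, -0.4]
grip_width: 0.0231
(np.float64(-58.9811976621842), np.float64(-46.387340371779956), np.float64(44.49359620677318), np.float64(18.036827311613592), array([-0.9,  0.3, -0.4]))
(np.float64(-60.1811976621842), np.float64(-45.387340371779956), 9) [0.0175, -0.0059, 0.0015] turn 9.0
(-62, np.float64(-44.387340371779956), 0) [0.0352, -0.0087, 0.0015] turn 18.0
(-64.5, np.float64(-44.387340371779956), -8) [0.0502, -0.0094, 0.0015] turn 26.0
(-67.7, np.float64(-45.08734037177996), -15) [0.0623, -0.0085, 0.0015] turn 33.0
(-71.3, np.float64(-46.387340371779956), -25) [0.08, -0.0045, 0.0015] turn 43.0
```

```bash
python3 -m jog '[[[0.009,-0.003,0,0,0,4.5,255],[0.0175,-0.006,0.001,0,0,9,255],[0.026,-0.0075,0.001,0,0,13.5,255],[0.035,-0.0087,0.001,0,0,18,255],[0.035,-0.0087,0.001,0,0,18,255]]]'
python3 -c "from wp import *;print(ctrl())"
python3 -m jog '[[[0.0075,0,0,0,0,4,255],[0.015,-0.0007,0,0,0,8,255],[0.021,-0.0005,0,0,0,11.5,255],[0.027,0,0,0,0,15,255],[0.027,0,0,0,0,15,255]]]'
python3 -c "from wp import *;print(ctrl())"
```

```text
clock: 10.82
eef_pos: [0.5023, -0.3671, 0.0199]
tool_rot: [0.75, 0.661, -0.001, 0.0]
ft_force: [-4.6, -4.4, -0.7]
grip_width: 0.0232
(np.float64(-61.83159447236288), np.float64(-45.887273125188784), np.float64(45.06370537286604), np.float64(-0.044157484707170624), array([-4.6, -4.4, -0.7]))
clock: 11.23
eef_pos: [0.529, -0.3667, 0.02]
tool_rot: [0.658, 0.753, -0.001, 0.0]
ft_force: [-3.1, -4.1, -0.7]
grip_width: 0.0227
(np.float64(-67.67550134276975), np.float64(-46.35393204742623), np.float64(45.32311075088521), np.float64(-14.921246927311032), array([-3.1, -4.1, -0.7]))
```

```bash
python3 -c "
from wp import *
x,y=ctrl()[:2]
rel([(-71.5,y,-25),(-75,y,-30)])"
python3 -m jog '[[[0.0045,0.001,0,0,0,2.5,255],[0.009,0.002,0,0,0,5,255],[0.0135,0.003,0,0,0,7.5,255],[0.018,0.004,0,0,0,10,255],[0.018,0.004,0,0,0,10,255]]]'
python3 - <<'E'
from wp import *
print(ctrl());t=bot.camera("top");s=bot.camera("scene");b=np.zeros((440,800,3),np.uint8);b[:,:520]=cv2.resize(s[150:260,270:400],None,fx=4,fy=4,interpolation=2);b[:280,520:]=cv2.resize(t[160:230,270:340],None,fx=4,fy=4,interpolation=2)
cv2.imwrite("pics/v7.png",b)
for n,im in(("scene",s),("top",t)):
    h=cv2.cvtColor(im,cv2.COLOR_BGR2HSV);k=cv2.inRange(h,(5,150,80),(16,255,255));n_,l,st,ce=cv2.connectedComponentsWithStats(k);i=[j for j in range(1,n_) if st[j,4]>15];print(n,[(st[j].tolist(),ce[j].round(1).tolist()) for j in i])
    im=cv2.imread({"scene":"pics/scene0.png","top":"pics/top0.png"}[n]);h=cv2.cvtColor(im,cv2.COLOR_BGR2HSV);k=cv2.inRange(h,(5,150,80),(16,255,255));n_,l,st,ce=cv2.connectedComponentsWithStats(k);i=[j for j in range(1,n_) if st[j,4]>15];print(" was",[(st[j].tolist(),ce[j].round(1).tolist()) for j in i])
E
```

```text
(-71.5, np.float64(-46.35393204742623), -25) [0.0178, 0.0054, 0.0005] turn 10.1
(-75, np.float64(-46.35393204742623), -30) [0.0246, 0.0096, 0.0005] turn 15.1
clock: 11.65
eef_pos: [0.5461, -0.3615, 0.0196]
tool_rot: [0.59, 0.807, -0.001, -0.001]
ft_force: [-4.7, -2.5, -0.6]
grip_width: 0.0228
(np.float64(-71.92334580615936), np.float64(-46.492920657029565), np.float64(45.24425325995095), np.float64(-24.88115242342269), array([-4.7, -2.5, -0.6]))
scene [([290, 185, 28, 23, 350], [304.0, 195.1]), ([71, 250, 12, 20, 89], [76.8, 257.3]), ([0, 296, 60, 53, 1866], [27.2, 320.1]), ([140, 310, 5, 11, 16], [141.6, 314.6]), ([0, 373, 43, 47, 996], [13.6, 403.4])]
 was [([290, 181, 25, 26, 231], [303.3, 193.2]), ([71, 250, 12, 20, 87], [76.9, 257.3]), ([0, 296, 60, 53, 1696], [26.3, 320.1]), ([0, 373, 43, 47, 957], [13.4, 403.4])]
top [([359, 99, 23, 21, 337], [369.9, 109.0]), ([287, 199, 26, 15, 97], [299.8, 204.8])]
 was [([359, 99, 23, 22, 197], [368.6, 110.3]), ([288, 199, 27, 10, 108], [301.2, 202.3])]
```

The top view's orange extent grew from 10 to 15 px. That puts the flap at about 0.16–0.2 rad, past the catch. Now I sweep it open.

```bash
python3 -c "
from wp import *
rel([(-79.2,-41.2,-18),(-87.4,-34.7,-12),(-95.9,-25.5,-6),(-104.6,-12.9,0),(-111.4,2.3,0),(-113,18.7,5),(-110,26,5)])"
```

```text
(-79.2, -41.2, -18) [-0.0209, 0.0026, 0.0009] turn -6.8
(-87.4, -34.7, -12) [-0.0413, 0.0083, 0.0009] turn -12.8
(-95.9, -25.5, -6) [-0.0617, 0.0181, 0.0009] turn -18.8
(-104.6, -12.9, 0) [-0.0819, 0.0326, 0.0009] turn -24.8
(-111.4, 2.3, 0) [-0.0867, 0.0486, 0.0009] turn -24.8
(-113, 18.7, 5) [-0.0971, 0.0669, 0.0009] turn -29.8
(-110, 26, 5) [-0.0932, 0.0738, 0.0009] turn -29.8
```

```bash
python3 -m jog '[[[-0.01,0.0013,0,0,0,-3.4,255],[-0.021,0.0026,0.001,0,0,-6.8,255],[-0.031,0.0055,0.001,0,0,-9.8,255],[-0.041,0.0083,0.001,0,0,-12.8,255],[-0.0515,0.013,0.001,0,0,-15.8,255],[-0.0617,0.018,0.001,0,0,-18.8,255],[-0.0617,0.018,0.001,0,0,-18.8,255]]]'
python3 - <<'E'
from wp import *
print(ctrl());t=bot.camera("top")
h=cv2.cvtColor(t,cv2.COLOR_BGR2HSV);k=cv2.inRange(h,(5,150,80),(16,255,255));n,l,st,ce=cv2.connectedComponentsWithStats(k);print([(st[j].tolist()) for j in range(1,n) if st[j,4]>15])
mt=bot.camera_model("top")
for th in(.2,.5,.8,1.1,1.5,1.8):
    a,b=-9.5,-72.5;x=-61+a*np.cos(th)+b*np.sin(th);y=16-a*np.sin(th)+b*np.cos(th)
    print(th,proj(mt,[PX+c*x/1e3-s*y/1e3,PY+s*x/1e3+c*y/1e3,.068]))
E
```

```text
clock: 12.33
eef_pos: [0.4839, -0.3424, 0.0212]
tool_rot: [0.715, 0.699, 0.001, -0.001]
ft_force: [0.0, 0.3, 0.3]
grip_width: 0.0231
(np.float64(-96.04761095241946), np.float64(-24.36905121578025), np.float64(47.033319064204456), np.float64(-5.931901150882382), array([0. , 0.3, 0.3]))
[[359, 99, 24, 21, 362], [287, 201, 14, 26, 95]]
0.2 [[313.16147382 212.64619908]]
0.5 [[307.9915766  220.28634314]]
0.8 [[300.75744426 226.06284388]]
1.1 [[292.10801832 229.44304038]]
1.5 [[279.74009501 229.71532288]]
1.8 [[270.93310353 226.7178009 ]]
```

```bash
python3 -m jog '[[[-0.01,0.007,0,0,0,-3,255],[-0.02,0.0145,0,0,0,-6,255],[-0.023,0.023,0,0,0,-6,255],[-0.025,0.031,0,0,0,-6,255],[-0.03,0.04,0,0,0,-8.5,255],[-0.035,0.049,0,0,0,-11,255],[-0.033,0.053,0,0,0,-11,255],[-0.0315,0.056,0,0,0,-11,255],[-0.0315,0.056,0,0,0,-11,255]]]'
python3 - <<'E'
from wp import *
print(ctrl());t=bot.camera("top")
h=cv2.cvtColor(t,cv2.COLOR_BGR2HSV);k=cv2.inRange(h,(5,150,80),(16,255,255));n,l,st,ce=cv2.connectedComponentsWithStats(k);print([(st[j].tolist()) for j in range(1,n) if st[j,4]>15])
rel([(-115,-15,5,46),(-150,-40,5,46)])
print();rel([(-103,-16,45,46),(-82,-12,90,46),(-60,-12,90,46)],(-150,-40,5,46))
E
```

```text
clock: 13.13
eef_pos: [0.4554, -0.2873, 0.0213]
tool_rot: [0.777, 0.63, 0.0, 0.0]
ft_force: [-0.0, 0.9, 0.2]
grip_width: 0.023
(np.float64(-108.03389547331099), np.float64(26.99458056664481), np.float64(46.84985764627315), np.float64(4.689444573406433), array([-0. ,  0.9,  0.2]))
[[359, 99, 24, 22, 357], [267, 202, 19, 24, 84]]
(-115, -15, 5, 46) [-0.0128, -0.0402, -0.0008] turn -0.3
(-150, -40, 5, 46) [-0.0507, -0.0606, -0.0008] turn -0.3

(-103, -16, 45, 46) [-0.0232, 0.0639, 0.0] turn -40.0
(-82, -12, 90, 46) [-0.0273, 0.1582, 0.0] turn -85.0
(-60, -12, 90, 46) [-0.0054, 0.1555, 0.0] turn -85.0
```

```bash
python3 -m jog '[[[-0.006,-0.02,-0.001,0,0,0,255],[-0.013,-0.04,-0.001,0,0,0,255],[-0.03,-0.05,-0.001,0,0,0,255],[-0.05,-0.06,-0.001,0,0,0,255],[-0.05,-0.06,-0.001,0,0,0,255]]]'
python3 -m jog '[[[-0.006,0.012,0,0,0,-7,255],[-0.013,0.024,0,0,0,-14,255],[-0.02,0.036,0,0,0,-21,255],[-0.026,0.048,0,0,0,-28,255],[-0.032,0.06,0,0,0,-35,255],[-0.038,0.073,0,0,0,-42,255],[-0.042,0.086,0,0,0,-49,255],[-0.045,0.099,0,0,0,-56,255],[-0.045,0.112,0,0,0,-63,255],[-0.045,0.125,0,0,0,-70,255]]]'
python3 -c "
from wp import *
print(ctrl(),bot.get_obs()['joint_pos']);rel([(-82,-12,90,46)])"
```

```text
clock: 13.6
eef_pos: [0.4012, -0.3495, 0.0197]
tool_rot: [0.779, 0.627, -0.001, -0.001]
ft_force: [-0.3, 1.0, -0.7]
grip_width: 0.0231
clock: 14.43
eef_pos: [0.3598, -0.2224, 0.0204]
tool_rot: [0.998, 0.066, 0.001, 0.0]
ft_force: [0.8, 0.1, -1.0]
grip_width: 0.0232
(np.float64(-99.4944112369302), np.float64(-14.074879169621218), np.float64(46.011383895479774), np.float64(75.17143807829166), array([ 0.8,  0.1, -1. ])) [-5.54036307e-01  2.92982607e-01 -5.00994442e-01  7.75700080e-01
  5.09546172e-04  2.45528596e+00]
(-82, -12, 90, 46) [0.0175, 0.0324, 0.0001] turn -14.8
```

```bash
python3 -m jog '[[[0.004,0.011,0,0,0,-5,255],[0.009,0.022,0,0,0,-10,255],[0.0175,0.032,0,0,0,-14.8,255],[0.0175,0.032,0,0,0,-14.8,255],[0.0175,0.032,0,0,0,-14.8,255],[0.0175,0.032,0,0,0,-14.8,255]]]'
python3 - <<'E'
from wp import *
print(ctrl());s=bot.camera("scene");t=bot.camera("top");a=bot.camera("wrist");ms=bot.camera_model("scene");mt=bot.camera_model("top")
b=np.zeros((560,800,3),np.uint8);b[:,:520]=cv2.resize(s[150:262,265:369],(520,560),interpolation=2);b[:280,520:]=cv2.resize(t[160:230,250:320],None,fx=4,fy=4,interpolation=2);b[280:490,520:]=cv2.resize(a,(280,210))
cv2.imwrite("pics/v8.png",b)
W=lambda x,y,z:[PX+np.cos(YAW)*x/1e3-np.sin(YAW)*y/1e3,PY+np.sin(YAW)*x/1e3+np.cos(YAW)*y/1e3,z/1e3]
q=bot.get_obs();d=R.from_quat(q["tool_rot"]).as_matrix()[:,0];tip=q["eef_pos"]+.126*d+[0,0,.0255]
for n,x in(("tip",tip),("well",W(-55,-12,46)),("hingeTop",W(-61,16,68))):print(n,(proj(ms,x)-[265,150])*5,(proj(mt,x)-[250,160])*4+[520,0])
E
```

```text
clock: 14.93
eef_pos: [0.3769, -0.1911, 0.0202]
tool_rot: [0.998, -0.059, 0.0, 0.0]
ft_force: [0.4, -0.5, -0.8]
grip_width: 0.023
(np.float64(-82.32738271168287), np.float64(-12.072528395558884), np.float64(45.72792992836031), np.float64(89.54222854797597), array([ 0.4, -0.5, -0.8]))
tip [[201.76345484 253.43900097]] [[703.00973634 202.70792973]]
well [[155.97173067 225.99470662]] [[707.43708022 156.96601697]]
hingeTop [[127.84590328 232.54029344]] [[660.84564646 157.06256669]]
```

View pics/v8.png

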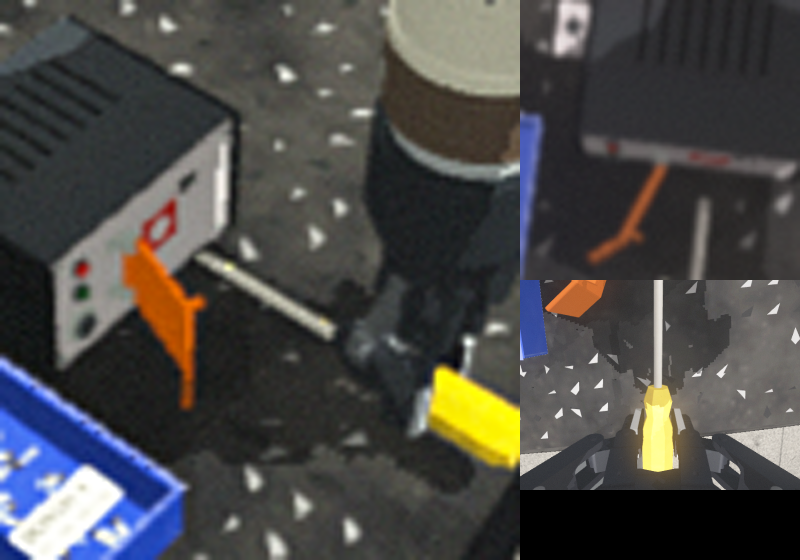

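The picture shows the flap well open at about 1.85 rad. The hole is in the red frame at scene crop (161,226), and the tip at (200,256) sits 1–2 mm to the left of it. I'll shift 1 mm right and insert.

```bash
python3 -c "
from wp import *
rel([(-62,-13,90,46),(-45,-13,90,46)])"
python3 -m jog '[[[0.005,-0.001,0,0,0,-0.4,255],[0.01,-0.002,0,0,0,-0.4,255],[0.015,-0.003,0,0,0,-0.4,255],[0.02,-0.0035,0,0,0,-0.4,255],[0.02,-0.0035,0,0,0,-0.4,255],[0.02,-0.0035,0,0,0,-0.4,255]]]'
python3 -c "
from wp import *
print(ctrl());rel([(-50,-13,90,46),(-42,-13,90,46),(-36,-13,90,46),(-31,-13,90,46)])"
```

```text
(-62, -13, 90, 46) [0.0207, -0.0023, 0.0004] turn -0.3
(-45, -13, 90, 46) [0.0375, -0.0045, 0.0004] turn -0.3
clock: 15.58
eef_pos: [0.397, -0.1944, 0.02]
tool_rot: [0.998, -0.063, 0.0, 0.0]
ft_force: [-0.8, 1.0, -1.3]
grip_width: 0.0229
(np.float64(-62.00516863317098), np.float64(-13.879274996043208), np.float64(45.54663562856899), np.float64(90.02947889594984), array([-0.8,  1. , -1.3]))
(-50, -13, 90, 46) [0.012, -0.0007, 0.0005] turn 0.0
(-42, -13, 90, 46) [0.0199, -0.0017, 0.0005] turn 0.0
(-36, -13, 90, 46) [0.0259, -0.0025, 0.0005] turn 0.0
(-31, -13, 90, 46) [0.0309, -0.0031, 0.0005] turn 0.0
```

```bash
python3 -m jog '[[[0.003,0,0.0005,0,0,0,255],[0.006,0,0.0005,0,0,0,255],[0.009,-0.0004,0.0005,0,0,0,255],[0.012,-0.0007,0.0005,0,0,0,255],[0.012,-0.0007,0.0005,0,0,0,255]]]'
python3 -c "
from wp import *
print(ctrl())"
python3 -m jog '[[[0.003,-0.0004,0,0,0,0,255],[0.006,-0.0007,0,0,0,0,255],[0.009,-0.001,0,0,0,0,255],[0.011,-0.0013,0,0,0,0,255],[0.011,-0.0013,0,0,0,0,255],[0.011,-0.0013,0,0,0,0,255]]]'
python3 -c "
from wp import *
print(ctrl())"
```

```text
clock: 16.0
eef_pos: [0.4095, -0.1952, 0.0208]
tool_rot: [0.998, -0.063, 0.001, 0.0]
ft_force: [0.2, 0.2, -1.0]
grip_width: 0.0232
(np.float64(-49.46199851165852), np.float64(-13.12225168698338), np.float64(46.385012503497855), np.float64(90.02978906772873), array([ 0.2,  0.2, -1. ]))
clock: 16.5
eef_pos: [0.4194, -0.1962, 0.0205]
tool_rot: [0.998, -0.064, -0.0, -0.0]
ft_force: [-0.5, -0.3, -1.6]
grip_width: 0.0228
(np.float64(-39.47548495001324), np.float64(-12.897002103219702), np.float64(45.9024283000704), np.float64(90.04476445598112), array([-0.5, -0.3, -1.6]))
```

The blade is inside the hole without touching the walls (tip 15 mm past the panel, no force). Now I push in 1–2 mm steps.

```bash
for i in 1 2; do python3 -m jog '[[[0.001,-0.0001,0,0,0,0,255],[0.002,-0.0002,0,0,0,0,255],[0.002,-0.0002,0,0,0,0,255],[0.002,-0.0002,0,0,0,0,255]]]' | grep ft; python3 -c "
from wp import *
print(ctrl()[:2])"; done
for i in 1 2 3 4; do python3 -m jog '[[[0.001,-0.0001,0,0,0,0,255],[0.001,-0.0001,0,0,0,0,255],[0.001,-0.0001,0,0,0,0,255]]]' | grep ft; python3 -c "
from wp import *
print(ctrl()[:2])"; done
```

```text
ft_force: [-2.1, 0.0, -1.2]
(np.float64(-37.959209064678554), np.float64(-12.862081889272787))
ft_force: [-3.7, -0.3, -0.5]
(np.float64(-35.769835755333474), np.float64(-12.805736544787196))
ft_force: [-4.1, 0.0, -0.7]
(np.float64(-34.631734164325216), np.float64(-12.784630462176118))
ft_force: [-4.0, 0.2, -1.8]
(np.float64(-33.611849235005764), np.float64(-12.777044343603691))
ft_force: [-5.0, -0.4, -1.2]
(np.float64(-33.20750119014823), np.float64(-12.704652744134338))
ft_force: [-7.2, 0.9, -0.8]
(np.float64(-33.14053990239746), np.float64(-12.593227414265813))
```

The tip has stopped at -33.2 mm and the force is now climbing, so the button has bottomed out. I'll add a little push and hold.

```bash
python3 -m jog '[[[0.0005,0,0,0,0,0,255],[0.0005,0,0,0,0,0,255],[0.0005,0,0,0,0,0,255],[0.0005,0,0,0,0,0,255],[0.0005,0,0,0,0,0,255],[0.0005,0,0,0,0,0,255],[0.0005,0,0,0,0,0,255],[0.0005,0,0,0,0,0,255],[0.0005,0,0,0,0,0,255],[0.0005,0,0,0,0,0,255]]]'|grep ft
for i in 1 2 3; do python3 -m jog '[[[0,0,0,0,0,0,255],[0,0,0,0,0,0,255],[0,0,0,0,0,0,255],[0,0,0,0,0,0,255],[0,0,0,0,0,0,255],[0,0,0,0,0,0,255],[0,0,0,0,0,0,255],[0,0,0,0,0,0,255],[0,0,0,0,0,0,255],[0,0,0,0,0,0,255]]]'|egrep 'clock|ft|grip'; done
python3 - <<'E'
from wp import *
print(ctrl());s=bot.camera("scene");t=bot.camera("top")
b=np.zeros((560,800,3),np.uint8);b[:,:520]=cv2.resize(s[150:262,265:369],(520,560),interpolation=2);b[:280,520:]=cv2.resize(t[160:230,250:320],None,fx=4,fy=4,interpolation=2)
b[280:490,520:]=cv2.resize(s,(280,210));cv2.imwrite("pics/v9.png",b)
E
```

```text
ft_force: [-7.6, -0.2, -0.9]
clock: 19.83
ft_force: [-7.3, 0.3, -1.0]
grip_width: 0.0233
clock: 20.67
ft_force: [-6.8, 0.6, -0.6]
grip_width: 0.0227
clock: 21.5
ft_force: [-7.5, -0.6, 0.8]
grip_width: 0.0227
(np.float64(-33.10975039524803), np.float64(-12.535282601846164), np.float64(44.855079039371816), np.float64(90.07485119313206), array([-7.5, -0.6,  0.8]))
```

View pics/v9.png

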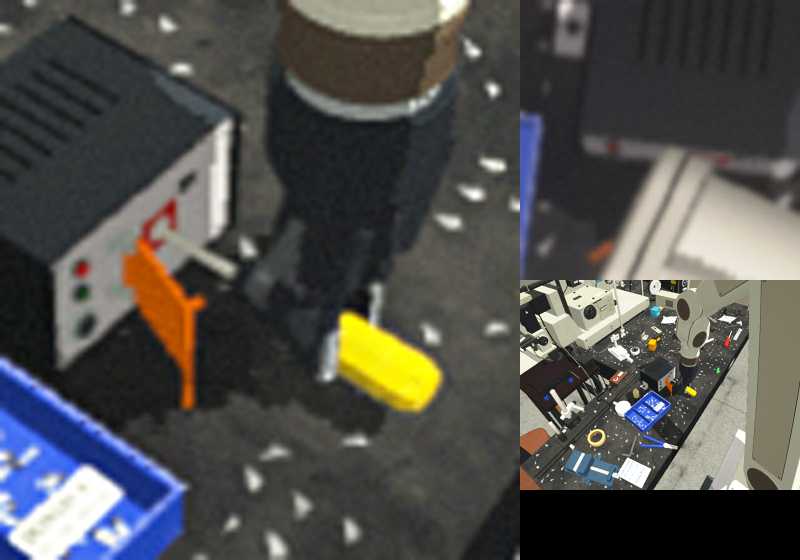

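The shank is in the hole at crop (165,232), the flap stands open, and the push is steady at about 7 N. Handing in.

```bash
python3 -c "
from workcell import bot
bot.job_done();print(bot.get_obs()['ft_force'],bot.get_obs()['clock'])"
```

```text
the job is handed in; nothing more can be done
the job is handed in; nothing more can be done
```

I levered the flap open with the screwdriver blade and pushed the blue button to its stop. I held it there for more than 3 s and handed in still pressing, at about 21.5 s of the 66 s allowed. No verdict was reported.

**Last checks before handing in**
- **Button:** the push was steady at 7–7.5 N. The tip moved about 6 mm after touching the button and then stopped, so the button is fully down. I judged this from force and tip position, because the button itself can't be seen.
- **Grip:** the fingers were 23 mm apart on the handle, which was held about 45 mm above the table.
- **Flap:** the camera put it at about 1.85 rad after the sweep, and the last picture still shows it well open.
- **Other things on the table:** the tray and pliers look undisturbed in the last picture. I did not measure the five bystanders.

**What failed or disagreed**
- **First grasp:** it missed. The pictures showed the fingertips about 25 mm higher than `bot.tip_extent` implies, so the fingers closed above the handle without moving it. A second grasp 24 mm lower held.
- **Alignment:** at the hole, the scene camera put the blade about 2 mm to the left of where it should be and the top camera about 0.6 mm. I shifted it about 1 mm right, and it went in with no side force.

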